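# Make up two seal-carving kits

## Robot

A 6-joint arm with a two-finger parallel gripper is mounted at the origin on the work surface. World frame = base frame: x ahead of the robot, y to its left, z up, the work surface at z = 0. Lengths are in m, angles in rad, forces in N, time in s.
With the tool pointing down it reaches from about 0.375 to 0.975 m from the base axis. Payload 3.8 kg.
Tool frame: the origin (TCP) lies midway between the tips of the shut fingers; the grasp point (between the pads) lies 19 mm behind it; z points along the fingers, y is the line along which they close (so a half turn about z gives the same grasp; the last joint's range is limited). The gripper opens to 85 mm and grips with 20 to 120 N. Pads are 22 mm wide; open, the fingers measure 114 mm over their backs; the gripper's body (76 mm by 85 mm) begins 54 mm behind the grasp point. The pads swing forward as they close: fully open they stand 13 mm farther back than shut.
Start: joints at [1.115, 0.264, 1.604, -0, 1.274, -0.037], TCP at [0.274, 0.617, 0.231] pointing down, gripper open.
Joint ranges: [-2.63, 2.63], [-0.94, 2.18], [0.31, 2.57], [-1.31, 4.45], [0, 2.66], [-2.55, 2.55]. Speed limits (rad/s): [2.57, 2.57, 3.14, 3.14, 3.14, 3.14].

## Interface

Orientations are given as a rotation vector (axis times angle).
In Python, from workcell import status, read_camera, workorder, masks_of gives the robot as it stands.
- The arm moves only by the tool drive_tool, never from a script. Its argument "rows" is a list of rows, each a list of 7 numbers: the turn, a rotation vector about the tool's x, y, z in degrees, then the shift along the tool's x, y, z in m, then the opening, from 0 (shut) to 1 (fully open). In form: [[ax, ay, az, tx, ty, tz, claw], ...]. A call has 1 to 8 rows; each row shifts and turns the commanded pose from where the row before left it, along the tool's axes as they then stand; what a row does not reach is not made up. A row lasts 1/12 s, in which the tool goes at most 41.7 mm and 7.16 degrees, less where a joint would pass 70% of its speed; a pose out of reach is approached as far as the arm can. A call is refused whole if a number of a shift passes 0.0417 or a number of a turn 7.16, either way. A call with a gripper value outside its range is refused whole. The fingers move at their own pace and stop on an object; "force" is the grip in N (left out, the last holds). Time passes only in rows, so rows that do not move let the fingers close. It gives the time, the measured TCP pose, the force, the opening and the grip force at its end, in the units of the state.
- status.read_state(): the state, without advancing time (a new reading comes with each control period).
- read_camera(name): name is "scene" or "side" or "wrist"; returns a dict with "color" (420x560x3 uint8, red, green, blue), "intrinsics" (3x3 intrinsics, pixels), "world_from_camera" (4x4, takes a point from camera to world coordinates); the wrist camera has in their place "mount" (4x4, takes a point from camera to tool coordinates, whose origin is the TCP and whose axes are the flange's). Camera axes: x right, y up, looking along -z (the intrinsics and any distortion apply to the point x, -y, -z); pixel columns grow to the right and rows downward; lengths in m; the calibration is good to about 2 mm. A picture is of the moment at which its call begins: read the wrist's pose just before it. There is no depth.
- workorder.finish_job(): hands the job in; it is judged then, once.
Trained networks look in a picture, given as the dict that the camera call returned (one of the last four; its "shot" number tells which), for a name from the list of things; names that differ only in an ending like _2 or _b are one class to them, and where a whole thing is asked for, a point or a joint stands for the part that bears it (a point fixed in the world has none). Each returns a list of dicts, best first, with "score" (0 to 1); they miss things now and then, are a little off and sometimes report something else, mostly with a low value. They report only what shows in the picture. A call takes as long as a camera call. They do not tell look-alikes from the thing itself.
- masks_of(picture, name): "mask" (420x560 bool, what is visible of it) and "bbox" ([left, top, right, bottom] in pixels, round what is visible of it).
The state is a dict: "time": time; "q": joint angles; "joint_vel": joint speeds; "joint_torque": joint torques, N m; "tool_pos": TCP position; "tcp_rot": TCP orientation; "wrist_force": force on the tool from outside, world axes, zero at the start; "torque": the same for the moment, N m; "width": opening from 0.0 (shut) to 1.0 (fully open); "grip_force": force on a finger pad.
Only numpy, scipy, OpenCV 4.12 (cv2) and the standard library are available. Lean on these libraries where they do the work, as an engineer would, in place of code of your own. Each camera call takes 0.05 s, during which the arm holds its last target. There are 200 camera calls.

## Task

Make up the two seal-carving kits. Into the three-compartment tray go the long oilstone, flat in the long slot, the wide paste pot in the large square compartment and the round seal blank in the small one; into the two-compartment tray go the small paste pot in the larger compartment and the square seal blank in the smaller. Set everything down gently, right way up and flat on the tray floor, and leave the short oilstone where it lies.

Things in the scene. Friction and masses are not known exactly. Their poses are not given: they have to be found in the camera images.
- tray_three: Fixed square wooden tray, 134 x 134 mm, any yaw. Walls and dividers 4 mm thick, tops 12 mm and floor 4 mm above the bench. Origin: centre of its underside, z up. In its frame, mm: long slot 50 (x) by 126 (y), centred at (-38, 0); large square compartment 72 by 72, centred at (27, -27); small compartment 72 (x) by 50 (y), centred at (27, 38).
- tray_two: Fixed oblong wooden tray, 64 (x) by 136 (y) mm, any yaw. Walls and divider 4 mm thick, tops 12 mm and floor 4 mm above the bench. Origin: centre of its underside, z up. In its frame, mm: larger compartment 56 (x) by 72 (y), centred at (0, -28); smaller compartment 56 (x) by 52 (y), centred at (0, 38).
- stone_long: Long grey oilstone, a plain slab 100 x 28 x 24 mm lying flat, about 0.16 kg. Origin at the centre of its underside, z up, x along its length.
- stone_short: Short grey oilstone, a slab 56 x 28 x 24 mm lying flat, the spare that stays where it is. Origin at the centre of its underside, z up, x along its length.
- pot_wide: Wide white ceramic seal-paste pot, an upright cylinder 50 mm in diameter, 40 mm tall, its lid fast (a thin grey seam 27 mm up), about 0.13 kg. Origin at the centre of its underside, z up along its axis.
- pot_small: Small white ceramic seal-paste pot, an upright cylinder 34 mm in diameter, 40 mm tall, its lid fast (a thin grey seam 27 mm up), about 0.07 kg. Origin at the centre of its underside, z up along its axis.
- seal_round: Round seal blank of pale wood, an upright cylinder 28 mm in diameter, 64 mm tall, about 45 g. Origin at the centre of its underside, z up along its axis.
- seal_square: Square seal blank of pale wood, an upright bar 26 x 26 mm in section, 64 mm tall, about 45 g. Origin at the centre of its underside, z up, x and y square to its sides.
There are look-alikes about, which are no part of the job. Leave any red look-alike of the pot_wide alone.

How it is judged:
At the end, for the whole second after the job is handed in: Each of the five things in its own compartment, anywhere between its walls, on the tray floor (underside under 7.5 mm above the bench), upright within 0.1 rad and at rest; the short oilstone within 15 mm of its start (x of stone_long in the frame of tray_three between -0.0505 and -0.0255 m and y of stone_long in the frame of tray_three between -0.0145 and 0.0145 m and z of each of stone_long, pot_wide, seal_round in the frame of tray_three below 0.0075 m and angle between each of stone_long, pot_wide, seal_round, pot_small, seal_square's own z axis and vertical below 0.1 rad and linear speed of each of stone_long, pot_wide, seal_round, pot_small, seal_square below 0.02 m/s and angular speed of each of stone_long, pot_wide, seal_round, pot_small, seal_square below 0.2 rad/s and x of pot_wide in the frame of tray_three between 0.0145 and 0.0395 m and y of pot_wide in the frame of tray_three between -0.0395 and -0.0145 m and x of seal_round in the frame of tray_three between 0.0035 and 0.0505 m and y of seal_round in the frame of tray_three between 0.0255 and 0.0505 m and x of pot_small in the frame of tray_two between -0.0125 and 0.0125 m and y of pot_small in the frame of tray_two between -0.0485 and -0.0075 m and z of each of pot_small, seal_square in the frame of tray_two below 0.0075 m and x of seal_square in the frame of tray_two between -0.0165 and 0.0165 m and y of seal_square in the frame of tray_two between 0.0235 and 0.0525 m and distance of stone_short from where it was at the start of the episode below 0.015 m); the robot touches nothing.
It fails at once if a thing is dropped or thrown into its tray (faster than 0.6 m/s within 30 mm of the bench over the tray) ((horizontal distance between stone_long and tray_three below 0.08 m and z of stone_long in the frame of tray_three below 0.03 m and linear speed of stone_long above 0.6 m/s) or (horizontal distance between pot_wide and tray_three below 0.08 m and z of pot_wide in the frame of tray_three below 0.03 m and linear speed of pot_wide above 0.6 m/s) or (horizontal distance between seal_round and tray_three below 0.08 m and z of seal_round in the frame of tray_three below 0.03 m and linear speed of seal_round above 0.6 m/s) or (horizontal distance between pot_small and tray_two below 0.08 m and z of pot_small in the frame of tray_two below 0.03 m and linear speed of pot_small above 0.6 m/s) or (horizontal distance between seal_square and tray_two below 0.08 m and z of seal_square in the frame of tray_two below 0.03 m and linear speed of seal_square above 0.6 m/s)).
It fails at once if the short oilstone is moved more than 15 mm from where it lay (distance of stone_short from where it was at the start of the episode above 0.015 m).
It also fails if it takes over 122 s, if anything falls off the work surface, if the arm or the gripper's body presses on something with over 40 N, if the wrist force passes 120 N, or if a joint passes its speed limit or range.

## Working session

There is one attempt and no reset: what is moved stays moved. The work goes in short steps, Python scripts to look and compute and a tool call to move; the robot and the scene stay as the last step left them, time stands still between calls to the robot, and variables do not carry over. Pictures are saved under pics/ and viewed, at most 14 in all, crops included, and the job is handed in when it is done.

Besides the shell and the picture viewer there is one more tool, called after "Emit:" in YAML: its name, and indented under it one key for each argument. drive_tool: Moves the arm, as the interface text tells. Its arguments: {"type":"object","properties":{"rows":{"type":"array"},"force":{"type":"number"}},"required":["rows"]}

```bash
ls; mkdir -p pics; cat > h.py <<'E'
import numpy as np, cv2
from scipy.spatial.transform import Rotation as R
from workcell import status, read_camera, workorder, masks_of
def cam(name):
    s=status.read_state(); p=read_camera(name)
    if 'world_from_camera' in p: T=np.array(p['world_from_camera'])
    else:
        W=np.eye(4); W[:3,:3]=R.from_rotvec(s['tcp_rot']).as_matrix(); W[:3,3]=s['tool_pos']; T=W@np.array(p['mount'])
    return p,T
def save(p,f): cv2.imwrite('pics/'+f,p['color'][:,:,::-1])
def ray(p,T,uv,z):
    K=np.array(p['intrinsics']); uv=np.atleast_2d(uv).astype(float)
    d=np.c_[(uv[:,0]-K[0,2])/K[0,0],-(uv[:,1]-K[1,2])/K[1,1],-np.ones(len(uv))]@T[:3,:3].T
    o=T[:3,3]; return o+d*((z-o[2])/d[:,2])[:,None]
def proj(p,T,X):
    K=np.array(p['intrinsics']); c=(np.atleast_2d(X)-T[:3,3])@T[:3,:3]
    return np.c_[K[0,0]*c[:,0]/-c[:,2]+K[0,2],-K[1,1]*c[:,1]/-c[:,2]+K[1,2]]
NAMES='tray_three tray_two stone_long stone_short pot_wide pot_small seal_round seal_square'.split()
E
python3 - <<'E'
from h import *
print(status.read_state())
for n in ['scene','side']:
    p,T=cam(n); save(p,n+'0.png'); print([k for k in p], T.round(3).tolist(), np.array(p['intrinsics']).tolist())
    for o in NAMES:
        for m in masks_of(p,o)[:4]:
            ys,xs=np.nonzero(m['mask']); print(n,o,round(m['score'],2),np.round(m['bbox']).tolist(),len(xs),ray(p,T,[xs.mean(),ys.mean()],0.02).round(3).tolist())
p,T=cam('wrist');save(p,'wrist0.png'); print(np.array(p['mount']).round(4).tolist(),np.array(p['intrinsics']).tolist())
E
```

```text
pics
{'time': 0.0, 'q': array([ 1.11510882e+00,  2.64753423e-01,  1.60541845e+00, -1.73177985e-05,
        1.27369361e+00, -3.68639227e-02]), 'joint_vel': array([ 0.00192285, -0.00061495, -0.00103834, -0.00019995,  0.00082267,
       -0.00076747]), 'joint_torque': array([-6.64057534e-04, -5.15107119e+01, -3.67321837e+01, -5.39818686e-06,
        1.27495191e-02,  1.44846950e-05]), 'tool_pos': array([0.27416667, 0.61598964, 0.22993785]), 'tcp_rot': array([-0.6529686 , -3.07243292,  0.00346817]), 'wrist_force': array([ 0.37784709,  0.07157846, -0.86630135]), 'torque': array([-0.00419634, -0.03307282,  0.02221816]), 'grip_force': 0.0, 'width': 1.0037016115984012}
['color', 'intrinsics', 'world_from_camera', 'shot'] [[0.527, -0.642, 0.557, 1.069], [0.85, 0.411, -0.33, -0.267], [-0.017, 0.647, 0.762, 0.657], [0.0, 0.0, 0.0, 1.0]] [[430.9870814759724, 0.0, 270.36183646121435], [0.0, 430.9870814759724, 209.86852171248916], [0.0, 0.0, 1.0]]
scene tray_three 0.62 [306.0, 99.0, 384.0, 150.0] 2251 [[0.469, 0.292, 0.02]]
scene tray_two 0.76 [53.0, 207.0, 133.0, 262.0] 2178 [[0.475, -0.305, 0.02]]
[... 1127 characters left out ...]
 0.02]]
side stone_long 0.65 [287.0, 224.0, 327.0, 253.0] 597 [[0.642, -0.121, 0.02]]
side pot_wide 0.95 [347.0, 222.0, 368.0, 249.0] 476 [[0.758, -0.129, 0.02]]
side pot_wide 0.91 [286.0, 195.0, 304.0, 218.0] 400 [[0.623, -0.009, 0.02]]
side pot_wide 0.89 [255.0, 246.0, 273.0, 272.0] 517 [[0.537, -0.169, 0.02]]
side pot_small 0.51 [217.0, 237.0, 229.0, 259.0] 247 [[0.444, -0.126, 0.02]]
side seal_square 0.58 [222.0, 161.0, 232.0, 183.0] 253 [[0.459, 0.141, 0.02]]
[[0.001, 0.95, 0.3122, 0.0807], [1.0, -0.0011, -0.0001, -0.0011], [0.0002, 0.3122, -0.95, -0.1424], [0.0, 0.0, 0.0, 1.0]] [[353.1712106669242, 0.0, 279.31124567393994], [0.0, 353.1712106669242, 211.40274302315376], [0.0, 0.0, 1.0]]
```

View pics/scene0.png

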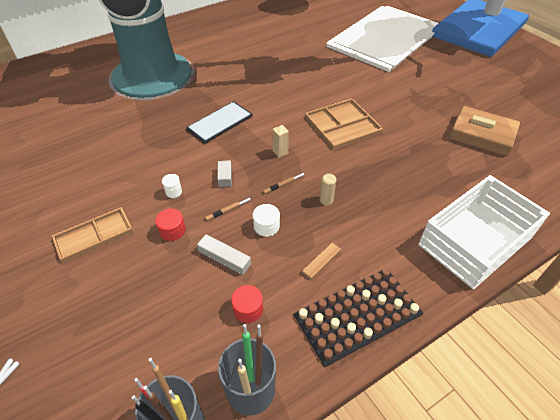

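View pics/side0.png

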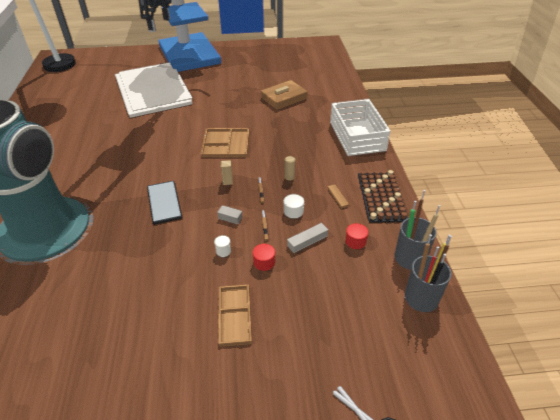

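The candidates in the scene picture:
- **pot_wide:** the white pot at (266,220). The red pots at (171,225) and (247,304) are look-alikes.
- **stone_long:** the grey slab at (224,254). The spare short stone is at (224,174), and there is a wooden bar at (322,260).
- **pot_small:** white, at (172,186).
- **seal_round:** (328,190).
- **seal_square:** (280,141).
- **Trays:** tray_three at (343,123), tray_two at (92,234).

Next I'll fit the silhouettes and check them in one crop.

```bash
cat > fit.py <<'E'
from h import *
from scipy.optimize import minimize
def cyl(d,h): 
    a=np.linspace(0,2*np.pi,40,endpoint=False); c=np.c_[np.cos(a),np.sin(a)]*d/2
    return np.r_[np.c_[c,0*a],np.c_[c,0*a+h]]
def box(x,y,h): return np.array([[i*x/2,j*y/2,k*h] for i in(-1,1) for j in(-1,1) for k in(0,1)])
M=dict(tray_three=box(.134,.134,.012),tray_two=box(.064,.136,.012),stone_long=box(.1,.028,.024),stone_short=box(.056,.028,.024),
 pot_wide=cyl(.05,.04),pot_small=cyl(.034,.04),seal_round=cyl(.028,.064),seal_square=box(.026,.026,.064))
def place(m,q,z=0): c,s=np.cos(q[2]),np.sin(q[2]); return m@np.array([[c,-s,0],[s,c,0],[0,0,1]]).T+[q[0],q[1],z]
def cost(q,name,views,z):
    e=0
    for p,T,mask in views:
        ys,xs=np.nonzero(mask); o=np.array([xs.min()-15,ys.min()-15]); w,h=xs.max()-o[0]+15,ys.max()-o[1]+15
        if o.min()<0: o=np.maximum(o,0)
        k=4; mm=cv2.resize(mask[o[1]:o[1]+h,o[0]:o[0]+w].astype(np.uint8),None,fx=k,fy=k,interpolation=cv2.INTER_NEAREST)
        hull=cv2.convexHull(((proj(p,T,place(M[name],q,z))-o+.5)*k).astype(np.float32)[:,None])
        r=np.zeros_like(mm); cv2.fillConvexPoly(r,np.round(hull*16).astype(np.int32),1,shift=4)
        e+=1-(r&mm).sum()/max((r|mm).sum(),1)
    return e/len(views)
def fit(name,views,xy,z=0,yaws=None):
    if yaws is None: yaws=[0] if 'pot' in name or 'round' in name else np.arange(0,np.pi/(2 if name in('tray_three','seal_square') else 1),.26)
    best=min(yaws,key=lambda y:cost([*xy,y],name,views,z))
    s=np.array([[*xy,best]]*4)+np.array([[0,0,0],[.01,0,.0],[0,.01,0],[0,0,.15]])
    r=minimize(cost,[*xy,best],args=(name,views,z),method='Nelder-Mead',options=dict(initial_simplex=s,xatol=1e-4,fatol=1e-4))
    return r.x,r.fun
E
cat > a.py <<'E'
from fit import *
V={n:cam(n) for n in('scene','side')}
G=dict(tray_three=(.465,.287),tray_two=(.47,-.31),stone_long=(.645,-.117),stone_short=(.463,-.02),pot_wide=(.62,-.01),pot_small=(.44,-.126),seal_round=(.61,.13),seal_square=(.45,.138))
for o,g in G.items():
    vs={}
    for n,(p,T) in V.items():
        c=[m for m in masks_of(p,o) if np.linalg.norm(ray(p,T,np.array(np.nonzero(m['mask']))[::-1].mean(1),.02)[0,:2]-g)<.04]
        if c: vs[n]=(p,T,c[0]['mask'])
    print(o,[ (n,*fit(o,[v],g)) for n,v in vs.items()], 'BOTH',fit(o,list(vs.values()),g) if vs else None)
p,_=V['scene']; c=p['color'][:,:,::-1]
k=lambda x,y,w=90,h=66:cv2.resize(c[y-h//2:y+h//2,x-w//2:x+w//2],(390,286),interpolation=2)
cv2.imwrite('pics/crop1.png',np.vstack([np.hstack([k(266,220),k(224,245)]),np.hstack([k(343,123),k(92,234)])]))
E
python3 a.py
```

```text
tray_three [('scene', array([ 0.45218085,  0.30502682, -0.10123846]), np.float64(0.025121513102282278)), ('side', array([0.45612197, 0.30602359, 1.48227751]), np.float64(0.04934593361575346))] BOTH (array([0.45382335, 0.30533161, 1.47434034]), np.float64(0.050188779079269774))
tray_two [('scene', array([ 0.46011395, -0.30156707,  3.11914214]), np.float64(0.034324316932418)), ('side', array([ 0.46415928, -0.30164539,  3.13131504]), np.float64(0.021850734775075376))] BOTH (array([ 0.46350916, -0.30174397,  3.13377405]), np.float64(0.06258921791840638))
stone_long [('scene', array([ 0.64136435, -0.11328773,  0.45025918]), np.float64(0.09619699349338118)), ('side', array([ 0.64391104, -0.11307104,  0.48311831]), np.float64(0.059145880574452026))] BOTH (array([ 0.64281164, -0.11314373,  0.46947233]), np.float64(0.08340886702507327))
stone_short [('scene', array([ 0.45711692, -0.01533391,  2.66729655]), np.float64(0.1356378600823045)), ('side', array([ 0.46259141, -0.0156679 ,  2.62758674]), np.float64(0.11436639604659371))] BOTH (array([ 0.46149008, -0.01680883,  2.66932009]), np.float64(
[... 344 characters left out ...]
1270727 ,  0.06553683]), np.float64(0.10296506904955316))] BOTH (array([ 0.44276013, -0.12680308,  0.10211336]), np.float64(0.12753924467339284))
seal_round [('scene', array([ 0.62443024,  0.12794049, -0.06104832]), np.float64(0.22127900396151667)), ('side', array([ 0.63016475,  0.12579388, -0.10222875]), np.float64(0.08014705882352946))] BOTH (array([ 0.62943972,  0.1250727 , -0.12892736]), np.float64(0.1588261447951082))
seal_square [('scene', array([0.45516679, 0.1272242 , 0.54186993]), np.float64(0.10436990511826805)), ('side', array([0.45820023, 0.12348422, 0.14389586]), np.float64(0.09229717411121241))] BOTH (array([0.45687832, 0.12622714, 0.52579739]), np.float64(0.16132462062410124))
```

View pics/crop1.png

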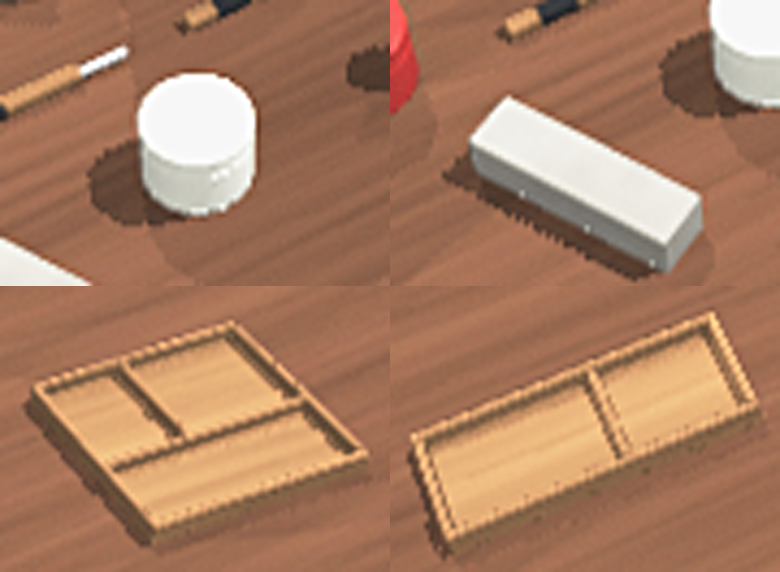

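The crop confirms three things:
- The white wide pot and the long slab are the right picks.
- tray_three has its long slot on the far, world +x side and the small compartment on world −y, so its yaw is about 3.05.
- tray_two has its larger compartment at world −y, so its yaw is about 0.

Moving over the long stone.

Emit:
drive_tool:
  rows:
    - [0,0,0,-0.0264,-0.0215,0,1]
    - [0,0,0,-0.0264,-0.0215,0,1]
    - [0,0,0,-0.0264,-0.0215,0,1]
    - [0,0,0,-0.0264,-0.0215,0,1]
    - [0,0,0,-0.0264,-0.0215,0,1]
    - [0,0,0,-0.0264,-0.0215,0,1]
    - [0,0,0,-0.0264,-0.0215,0,1]
    - [0,0,0,-0.0264,-0.0215,0,1]

```text
time: 2.52
tool_pos: [0.398, 0.3722, 0.2315]
tcp_rot: [0.652, 3.073, 0.001]
wrist_force: [0.3, 0.2, -0.8]
width: 1.005
grip_force: 0.0
```

Emit:
drive_tool:
  rows:
    - [0,0,0,-0.0264,-0.0215,0,1]
    - [0,0,0,-0.0264,-0.0215,0,1]
    - [0,0,0,-0.0264,-0.0215,0,1]
    - [0,0,0,-0.0264,-0.0215,0,1]
    - [0,0,0,-0.0264,-0.0215,0,1]
    - [0,0,0,-0.0264,-0.0215,0,1]
    - [0,0,0,-0.0264,-0.0215,0,1]
    - [0,0,0,-0.0264,-0.0215,0,1]

```text
time: 3.18
tool_pos: [0.5211, 0.129, 0.2316]
tcp_rot: [0.653, 3.072, 0.001]
wrist_force: [0.1, 1.2, 0.1]
width: 1.003
grip_force: 0.0
```

Emit:
drive_tool:
  rows:
    - [0,0,0,-0.0264,-0.0215,0,1]
    - [0,0,0,-0.0264,-0.0215,0,1]
    - [0,0,0,-0.0264,-0.0215,0,1]
    - [0,0,0,-0.0264,-0.0215,0,1]
    - [0,0,0,-0.0264,-0.0215,0,1]
    - [0,0,0,-0.0264,-0.0215,0,1]
    - [0,0,0,-0.0264,-0.0215,0,1]
    - [0,0,0,-0.0264,-0.0215,0,1]

```text
time: 3.85
tool_pos: [0.6441, -0.1141, 0.2314]
tcp_rot: [0.653, 3.073, 0.0]
wrist_force: [-0.1, 0.4, 0.5]
width: 1.0
grip_force: 0.0
```

Emit:
drive_tool:
  rows:
    - [0,0,7.16,0,0,0,1]
    - [0,0,7.16,0,0,0,1]
    - [0,0,7.16,0,0,0,1]
    - [0,0,7.16,0,0,0,1]
    - [0,0,7.16,0,0,0,1]
    - [0,0,7.16,0,0,0,1]
    - [0,0,7.16,0,0,0,1]
    - [0,0,7.16,0,0,0,1]

```text
time: 4.52
tool_pos: [0.6435, -0.1124, 0.2313]
tcp_rot: [2.053, 2.378, -0.0]
wrist_force: [0.9, -0.2, -0.8]
width: 1.002
grip_force: 0.0
```

Emit:
drive_tool:
  rows:
    - [0,0,7.16,0,0,0,1]
    - [0,0,7.16,0,0,0,1]
    - [0,0,7.16,0,0,0,1]
    - [0,0,7.16,0,0,0,1]
    - [0,0,7.16,0,0,0,1]
    - [0,0,7.16,0,0,0,1]
    - [0,0,7.16,0,0,0,1]
    - [0,0,7.16,0,0,0,1]

```text
time: 5.18
tool_pos: [0.6435, -0.1124, 0.2313]
tcp_rot: [2.942, 1.102, 0.0]
wrist_force: [-0.1, -0.0, 0.2]
width: 1.0
grip_force: 0.0
```

Emit:
drive_tool:
  rows:
    - [0,0,7.16,0,0,0,1]
    - [0,0,7.16,0,0,0,1]
    - [0,0,0,0,0,0,1]

```text
time: 5.43
tool_pos: [0.6435, -0.1124, 0.2313]
tcp_rot: [-3.055, -0.732, -0.0]
wrist_force: [0.0, -0.2, 0.6]
width: 1.002
grip_force: 0.0
```

```bash
cat >> fit.py <<'E'
def look(name,g,f=None,yaws=None,target=None):
    "wrist fit of name near g; print tool-frame shift of TCP to it"
    p,T=cam('wrist'); s=status.read_state()
    if f: save(p,f)
    Rm=R.from_rotvec(s['tcp_rot']).as_matrix(); al=np.degrees(np.arctan2(Rm[1,0],Rm[0,0]))
    print('t',round(s['time'],2),'tcp',s['tool_pos'].round(4),'alpha',al.round(2))
    for m in masks_of(p,name)[:3]:
        c=ray(p,T,np.array(np.nonzero(m['mask']))[::-1].mean(1),.02)[0]
        col=p['color'][m['mask']].mean(0).round()
        q,e=fit(name,[(p,T,m['mask'])],g,0,yaws) if np.linalg.norm(c[:2]-g)<.06 else (None,None)
        print(name,round(m['score'],2),np.round(m['bbox']).tolist(),c.round(3),col,q,e)
        if q is not None: print('  shift tool',((np.array([q[0],q[1],s['tool_pos'][2]])-s['tool_pos'])@Rm).round(4),'yaw deg',np.degrees(q[2]).round(1))
E
python3 -c "
from fit import *
look('stone_long',(.643,-.113),'w1.png',yaws=[.47])"
```

```text
t 5.48 tcp [ 0.6435 -0.1124  0.2313] alpha 27.27
stone_long 0.81 [265.0, 128.0, 298.0, 224.0] [ 0.644 -0.114  0.02 ] [203. 194. 184.] [ 0.64208284 -0.1147931   0.46502541] 0.0406680379180826
  shift tool [-0.0024  0.0015 -0.    ] yaw deg 26.6
```

View pics/w1.png

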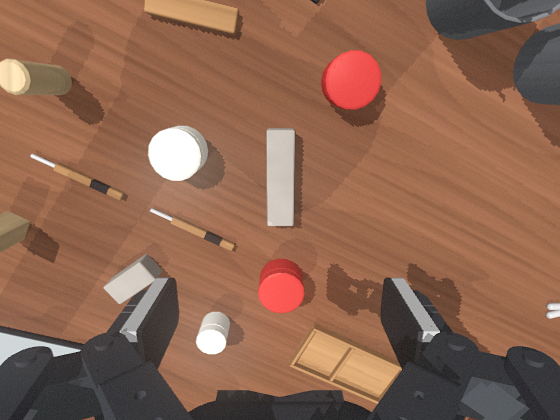

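The wrist view shows the long stone at (281,177), square to the tool. The red pot at (281,285) is clear of both fingers. Descending.

Emit:
drive_tool:
  rows:
    - [0,0,0,-0.0003,0.0002,0.028,1]
    - [0,0,0,-0.0003,0.0002,0.028,1]
    - [0,0,0,-0.0003,0.0002,0.028,1]
    - [0,0,0,-0.0003,0.0002,0.028,1]
    - [0,0,0,-0.0003,0.0002,0.028,1]
    - [0,0,0,-0.0003,0.0002,0.028,1]
    - [0,0,0,0,0,0.028,1]
    - [0,0,0,0,0,0.015,1]

```text
time: 6.2
tool_pos: [0.64, -0.1138, 0.0164]
tcp_rot: [-3.051, -0.741, 0.007]
wrist_force: [-0.5, -0.1, -0.3]
width: 0.998
grip_force: 0.0
```

Emit:
drive_tool:
  rows:
    - [0,0,0,0,0,0.0053,1]
    - [0,0,0,0,0,0.005,1]
    - [0,0,0,0,0,0,0]
    - [0,0,0,0,0,0,0]
    - [0,0,0,0,0,0,0]
    - [0,0,0,0,0,0,0]
    - [0,0,0,0,0,0,0]
    - [0,0,0,0,0,0,0]
  force: 50

```text
time: 6.87
tool_pos: [0.6438, -0.1146, 0.0117]
tcp_rot: [3.053, 0.737, 0.004]
wrist_force: [0.4, -0.3, 5.9]
width: 0.31
grip_force: 50.7
```

Emit:
drive_tool:
  rows:
    - [0,0,0,0,0,0,0]
    - [0,0,0,0,0,0,0]
    - [0,0,0,0,0,0,0]
    - [0,0,0,0,0,0,0]

```text
time: 7.2
tool_pos: [0.6438, -0.1146, 0.0117]
tcp_rot: [3.053, 0.737, 0.004]
wrist_force: [-0.1, 0.6, 5.7]
width: 0.311
grip_force: 50.7
```

Emit:
drive_tool:
  rows:
    - [0,0,0,0,0,-0.005,0]
    - [0,0,0,0,0,-0.02,0]
    - [0,0,0,0,0,-0.025,0]
    - [0,0,0,0,0,-0.025,0]
    - [0,0,0,0,0,-0.025,0]
    - [0,0,0,0,0,-0.02,0]
    - [0,0,0,0,0,-0.02,0]
    - [0,0,0,0,0,0,0]

```text
time: 7.87
tool_pos: [0.6451, -0.1149, 0.155]
tcp_rot: [3.051, 0.736, 0.011]
wrist_force: [1.3, -0.6, -0.6]
width: 0.312
grip_force: 49.9
```

```bash
cat > go.py <<'E'
import sys
from h import *
# go.py x y alpha_deg : tool-frame shift now, and turn
s=status.read_state(); Rm=R.from_rotvec(s['tcp_rot']).as_matrix(); al=np.degrees(np.arctan2(Rm[1,0],Rm[0,0]))
x,y,a=map(float,sys.argv[1:4]); d=(np.array([x,y,s['tool_pos'][2]])-s['tool_pos'])@Rm
n=int(np.ceil(np.linalg.norm(d)/.036)); t=(al-a+180)%360-180; k=int(np.ceil(abs(t)/7.1)) or 1
print('tcp',s['tool_pos'].round(4),'al',al.round(1),'q6',s['q'][5].round(2),'shift',d.round(4),'n',n,'per',(d/n).round(4),'| turn',t.round(1),'k',k,'per',(t/k).round(2), 'tilt',np.degrees(np.arccos(-Rm[2,2])).round(2))
E
python3 - <<'E'
from h import *
for nm,o,y,pts in (('three',(.454,.3055),3.051,[(-38,0),(28,-28),(27,38)]),('two',(.4625,-.3017),-.013,[(0,-28),(0,38)])):
    c,s=np.cos(y),np.sin(y)
    for a,b in pts: print(nm,a,b,(o[0]+(c*a-s*b)/1e3),(o[1]+(s*a+c*b)/1e3))
E
python3 go.py .492 .302 85
```

```text
three -38 0 0.4918441730679533 0.30206218604302115
three 28 -28 0.42864794591822936 0.33591830622889735
three 27 38 0.42367290517894907 0.2700984842172685
two 0 -28 0.46213601025258005 -0.329697634033321
two 0 38 0.46299398608578424 -0.26370321095477867
tcp [ 0.6451 -0.1149  0.155 ] al 27.1 q6 0.88 shift [ 0.0539 -0.4408 -0.0018] n 13 per [ 0.0041 -0.0339 -0.0001] | turn -57.9 k 9 per -6.43 tilt 0.44
```

Emit:
drive_tool:
  rows:
    - [0,0,0,0.0039,-0.0315,0,0]
    - [0,0,0,0.0039,-0.0315,0,0]
    - [0,0,0,0.0039,-0.0315,0,0]
    - [0,0,0,0.0039,-0.0315,0,0]
    - [0,0,0,0.0039,-0.0315,0,0]
    - [0,0,0,0.0039,-0.0315,0,0]
    - [0,0,0,0.0039,-0.0315,0,0]

```text
time: 8.45
tool_pos: [0.5642, 0.0955, 0.148]
tcp_rot: [-3.054, -0.736, 0.004]
wrist_force: [0.7, 0.9, -0.9]
width: 0.312
grip_force: 49.9
```

Emit:
drive_tool:
  rows:
    - [0,0,0,0.0039,-0.0315,0,0]
    - [0,0,0,0.0039,-0.0315,0,0]
    - [0,0,0,0.0039,-0.0315,0,0]
    - [0,0,0,0.0039,-0.0315,0,0]
    - [0,0,0,0.0039,-0.0315,0,0]
    - [0,0,0,0.0039,-0.0315,0,0]
    - [0,0,0,0.0039,-0.0315,0,0]

```text
time: 9.03
tool_pos: [0.4881, 0.3038, 0.148]
tcp_rot: [3.053, 0.736, -0.004]
wrist_force: [-0.1, -0.8, -1.5]
width: 0.315
grip_force: 49.9
```

Emit:
drive_tool:
  rows:
    - [0,0,-6.4,0,0,-0.006,0]
    - [0,0,-6.4,0,0,-0.006,0]
    - [0,0,-6.4,0,0,-0.006,0]
    - [0,0,-6.4,0,0,-0.006,0]
    - [0,0,-6.4,0,0,-0.006,0]
    - [0,0,-6.4,0,0,-0.006,0]
    - [0,0,-6.4,0,0,-0.006,0]
    - [0,0,-6.4,0,0,-0.006,0]

```text
time: 9.7
tool_pos: [0.4889, 0.3025, 0.1961]
tcp_rot: [-2.43, -1.99, 0.005]
wrist_force: [0.5, -0.5, -2.2]
width: 0.311
grip_force: 50.1
```

Emit:
drive_tool:
  rows:
    - [0,0,-6.4,0,0,0,0]
    - [0,0,0,0,0,0,0]

```text
time: 9.87
tool_pos: [0.4893, 0.3027, 0.1966]
tcp_rot: [-2.318, -2.12, 0.003]
wrist_force: [0.2, 0.3, -2.4]
width: 0.312
grip_force: 50.1
```

```bash
python3 -c "
from fit import *
look('tray_three',(.454,.3055),'w2.png',yaws=[3.05])"; python3 go.py .492 .302 85
```

```text
t 9.92 tcp [0.4891 0.3026 0.1964] alpha 84.6
tray_three 0.74 [171.0, 111.0, 316.0, 253.0] [0.445 0.323 0.02 ] [193. 146. 101.] [0.45432853 0.3035877  3.03610296] 0.2930991121199291
  shift tool [-0.0023 -0.0348  0.0001] yaw deg 174.0
tcp [0.4891 0.3026 0.1964] al 84.5 q6 0.61 shift [-0.0003  0.0029 -0.    ] n 1 per [-0.0003  0.0029 -0.    ] | turn -0.5 k 1 per -0.45 tilt 0.14
```

View pics/w2.png

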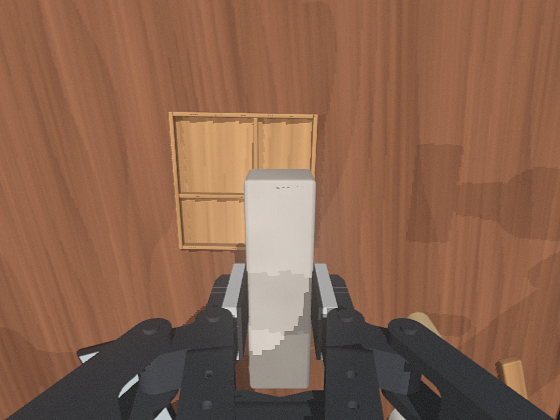

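Emit:
drive_tool:
  rows:
    - [0,0,-0.5,0,0.0015,0.026,0]
    - [0,0,0,0,0.0014,0.026,0]
    - [0,0,0,0,0,0.026,0]
    - [0,0,0,0,0,0.026,0]
    - [0,0,0,0,0,0.026,0]
    - [0,0,0,0,0,0.02,0]
    - [0,0,0,0,0,0.006,0]
    - [0,0,0,0,0,0.004,0]

```text
time: 10.63
tool_pos: [0.4911, 0.3018, 0.0356]
tcp_rot: [-2.313, -2.124, 0.007]
wrist_force: [-0.8, 0.4, -2.5]
width: 0.313
grip_force: 50.0
```

Emit:
drive_tool:
  rows:
    - [0,0,0,0,0,0.004,0]
    - [0,0,0,0,0,0.004,0]
    - [0,0,0,0,0,0.004,0]
    - [0,0,0,0,0,0.003,0]
    - [0,0,0,0,0,0.003,0]
    - [0,0,0,0,0,0,0]

```text
time: 11.13
tool_pos: [0.4927, 0.3028, 0.0198]
tcp_rot: [-2.312, -2.127, 0.0]
wrist_force: [-0.8, -0.9, -1.7]
width: 0.31
grip_force: 50.1
```

Emit:
drive_tool:
  rows:
    - [0,0,0,0,0,0.002,0]
    - [0,0,0,0,0,0.001,0]
    - [0,0,0,0,0,0,0]

```text
time: 11.38
tool_pos: [0.4927, 0.3028, 0.0168]
tcp_rot: [-2.312, -2.127, 0.0]
wrist_force: [0.1, 0.3, -1.3]
width: 0.309
grip_force: 50.1
```

Emit:
drive_tool:
  rows:
    - [0,0,0,0,0,0.001,0]
    - [0,0,0,0,0,0,0]

```text
time: 11.55
tool_pos: [0.4929, 0.3028, 0.0159]
tcp_rot: [2.312, 2.127, -0.0]
wrist_force: [-0.1, 1.0, 0.2]
width: 0.31
grip_force: 50.1
```

Emit:
drive_tool:
  rows:
    - [0,0,0,0,0,0.0005,0]
    - [0,0,0,0,0,0,0.4]
    - [0,0,0,0,0,0,0.45]
    - [0,0,0,0,0,0,0.45]
    - [0,0,0,0,0,0,0.45]

```text
time: 11.97
tool_pos: [0.4931, 0.303, 0.0157]
tcp_rot: [2.312, 2.127, 0.001]
wrist_force: [0.1, -0.9, -1.4]
width: 0.449
grip_force: 0.0
```

Emit:
drive_tool:
  rows:
    - [0,0,0,0,0,-0.01,0.45]
    - [0,0,0,0,0,-0.03,0.6]
    - [0,0,0,0,0,-0.035,1]
    - [0,0,0,0,0,-0.035,1]
    - [0,0,0,0,0,-0.03,1]
    - [0,0,0,0,0,-0.03,1]
    - [0,0,0,0,0,0,1]

```text
time: 12.55
tool_pos: [0.497, 0.3052, 0.1946]
tcp_rot: [2.31, 2.125, 0.021]
wrist_force: [1.0, 1.0, 0.3]
width: 1.0
grip_force: 0.0
```

```bash
python3 -c "
from fit import *
look('tray_three',(.454,.3055),'w3.png',yaws=[3.05])
look('stone_long',(.492,.302),yaws=[1.48])"; python3 go.py .621 -.011 175
```

```text
t 12.6 tcp [0.4958 0.3045 0.1914] alpha 85.23
tray_three 0.56 [158.0, 117.0, 307.0, 260.0] [0.449 0.312 0.02 ] [195. 148. 103.] [0.45448527 0.30339645 3.0361742 ] 0.17958077557468444
  shift tool [-0.0045 -0.0411 -0.0004] yaw deg 174.0
t 12.7 tcp [0.4929 0.3029 0.1863] alpha 85.22
stone_long 0.98 [258.0, 133.0, 295.0, 244.0] [0.493 0.304 0.02 ] [213. 203. 192.] [0.4921357  0.30104064 1.48144427] 0.02169802986129521
  shift tool [-0.0019 -0.0007 -0.    ] yaw deg 84.9
tcp [0.4921 0.3024 0.1849] al 85.2 q6 0.59 shift [-3.016e-01  1.545e-01  1.000e-04] n 10 per [-0.0302  0.0154  0.    ] | turn -89.8 k 13 per -6.91 tilt 0.08
```

View pics/w3.png

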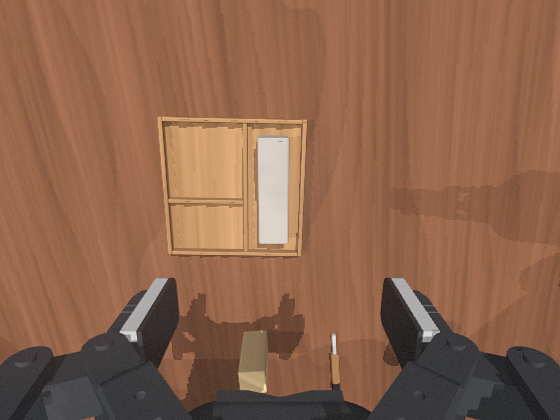

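The stone lies flat in the long slot at (258–288, 138–243). Next is the white wide pot.

Emit:
drive_tool:
  rows:
    - [0,0,0,-0.0302,0.0155,0,1]
    - [0,0,0,-0.0302,0.0155,0,1]
    - [0,0,0,-0.0302,0.0155,0,1]
    - [0,0,0,-0.0302,0.0155,0,1]
    - [0,0,0,-0.0302,0.0155,0,1]

```text
time: 13.17
tool_pos: [0.5563, 0.1442, 0.183]
tcp_rot: [-2.31, -2.126, 0.006]
wrist_force: [0.8, 1.2, -0.5]
width: 1.002
grip_force: 0.0
```

Emit:
drive_tool:
  rows:
    - [0,0,0,-0.0302,0.0155,0,1]
    - [0,0,0,-0.0302,0.0155,0,1]
    - [0,0,0,-0.0302,0.0155,0,1]
    - [0,0,0,-0.0302,0.0155,0,1]
    - [0,0,0,-0.0302,0.0155,0,1]

```text
time: 13.58
tool_pos: [0.621, -0.0126, 0.1829]
tcp_rot: [-2.31, -2.125, 0.005]
wrist_force: [0.3, 0.1, 0.0]
width: 0.996
grip_force: 0.0
```

Emit:
drive_tool:
  rows:
    - [0,0,-6.9,0,0,0,1]
    - [0,0,-6.9,0,0,0,1]
    - [0,0,-6.9,0,0,0,1]
    - [0,0,-6.9,0,0,0,1]
    - [0,0,-6.9,0,0,0,1]
    - [0,0,-6.9,0,0,0,1]
    - [0,0,-6.9,0,0,0,1]

```text
time: 14.17
tool_pos: [0.6205, -0.011, 0.1827]
tcp_rot: [-1.229, -2.886, 0.003]
wrist_force: [0.4, 0.1, -0.3]
width: 0.998
grip_force: 0.0
```

Emit:
drive_tool:
  rows:
    - [0,0,-6.9,0,0,0,1]
    - [0,0,-6.9,0,0,0,1]
    - [0,0,-6.9,0,0,0,1]
    - [0,0,-6.9,0,0,0,1]
    - [0,0,-6.9,0,0,0,1]
    - [0,0,-6.9,0,0,0,1]
    - [0,0,0,0,0,0,1]

```text
time: 14.75
tool_pos: [0.6206, -0.0109, 0.1829]
tcp_rot: [-0.134, -3.134, -0.0]
wrist_force: [0.9, -1.0, 0.1]
width: 0.992
grip_force: 0.0
```

```bash
python3 -c "
from fit import *
look('pot_wide',(.621,-.011))"
```

```text
t 14.8 tcp [ 0.6208 -0.0109  0.1832] alpha 174.78
pot_wide 0.86 [33.0, 74.0, 116.0, 136.0] [ 0.533 -0.173  0.02 ] [203.  65.  62.] None None
pot_wide 0.62 [163.0, 297.0, 204.0, 361.0] [ 0.76  -0.121  0.02 ] [211.  72.  67.] None None
```

The network found only the two red pots here, so I'll segment the white pot by brightness near its predicted pixel.

```bash
cat >> fit.py <<'E'
def bright(name,g,thr=160,f=None):
    p,T=cam('wrist'); s=status.read_state(); c=p['color'].astype(int)
    m=((c.min(2)>thr)&(c.max(2)-c.min(2)<45)).astype(np.uint8)
    n,l,st,ce=cv2.connectedComponentsWithStats(m); uv=proj(p,T,[[*g,.03]])[0]
    i=min([i for i in range(1,n) if st[i,4]>200],key=lambda i:np.linalg.norm(ce[i]-uv)); mask=l==i
    if f: save(p,f)
    q,e=fit(name,[(p,T,mask)],g); Rm=R.from_rotvec(s['tcp_rot']).as_matrix()
    print('pix',uv.round(),st[i],q,e,'shift',((np.array([q[0],q[1],s['tool_pos'][2]])-s['tool_pos'])@Rm).round(4))
E
python3 -c "
from fit import *
bright('pot_wide',(.621,-.011),f='w4.png')"
```

```text
pix [280. 194.] [ 250  161   59   64 2936] [ 0.62091426 -0.01205013  0.07714696] 0.044605429164462196 shift [ 0.0003 -0.0011  0.    ]
```

View pics/w4.png

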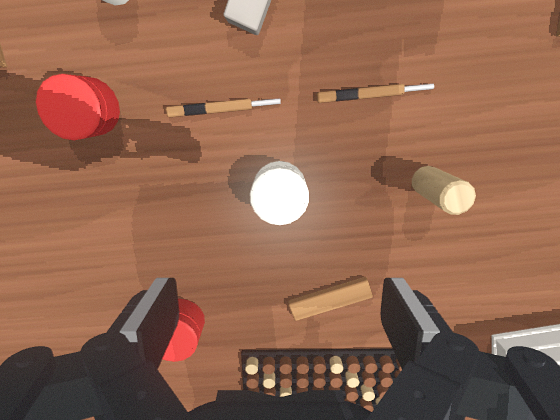

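The white pot is at (280,193), centred between the fingers with nothing under them.

Emit:
drive_tool:
  rows:
    - [0,0,0,0,-0.001,0.026,1]
    - [0,0,0,0,0,0.026,1]
    - [0,0,0,0,0,0.026,1]
    - [0,0,0,0,0,0.026,1]
    - [0,0,0,0,0,0.026,1]
    - [0,0,0,0,0,0.02,1]
    - [0,0,0,0,0,0.012,1]
    - [0,0,0,0,0,0.007,1]

```text
time: 15.57
tool_pos: [0.6203, -0.0119, 0.0139]
tcp_rot: [-0.141, -3.134, -0.0]
wrist_force: [-0.3, -0.5, 0.5]
width: 0.997
grip_force: 0.0
```

Emit:
drive_tool:
  rows:
    - [0,0,0,0,0,0,1]
    - [0,0,0,0,0,0,0.6]
    - [0,0,0,0,0,0,0.4]
    - [0,0,0,0,0,0,0.4]
    - [0,0,0,0,0,0,0.4]
    - [0,0,0,0,0,0,0.4]
    - [0,0,0,0,0,0,0.4]
    - [0,0,0,0,0,0,0.4]
  force: 40

```text
time: 16.23
tool_pos: [0.6239, -0.0121, 0.0187]
tcp_rot: [0.139, 3.135, -0.0]
wrist_force: [-0.1, -0.5, 6.2]
width: 0.565
grip_force: 41.9
```

Emit:
drive_tool:
  rows:
    - [0,0,0,0,0,-0.005,0.4]
    - [0,0,0,0,0,-0.02,0.4]
    - [0,0,0,0,0,-0.025,0.4]
    - [0,0,0,0,0,-0.025,0.4]
    - [0,0,0,0,0,-0.025,0.4]
    - [0,0,0,0,0,-0.025,0.4]
    - [0,0,0,0,0,-0.02,0.4]
    - [0,0,0,0,0,0,0.4]

```text
time: 16.9
tool_pos: [0.6253, -0.0122, 0.1673]
tcp_rot: [0.139, 3.129, -0.0]
wrist_force: [0.4, 0.1, -0.5]
width: 0.565
grip_force: 41.8
```

```bash
python3 go.py .4284 .335 175
```

```text
tcp [ 0.6253 -0.0122  0.1673] al 174.9 q6 -1.54 shift [ 0.2269  0.3284 -0.002 ] n 12 per [ 0.0189  0.0274 -0.0002] | turn -0.1 k 1 per -0.08 tilt 0.53
```

Emit:
drive_tool:
  rows:
    - [0,0,0,0.0187,0.0274,0,0.4]
    - [0,0,0,0.0187,0.0274,0,0.4]
    - [0,0,0,0.0187,0.0274,0,0.4]
    - [0,0,0,0.0187,0.0274,0,0.4]
    - [0,0,0,0.0187,0.0274,0,0.4]
    - [0,0,0,0.0187,0.0274,0,0.4]

```text
time: 17.4
tool_pos: [0.5228, 0.1625, 0.1597]
tcp_rot: [-0.14, -3.136, 0.001]
wrist_force: [0.2, 0.7, -1.6]
width: 0.564
grip_force: 41.8
```

Emit:
drive_tool:
  rows:
    - [0,0,0,0.0187,0.0274,0,0.4]
    - [0,0,0,0.0187,0.0274,0,0.4]
    - [0,0,0,0.0187,0.0274,0,0.4]
    - [0,0,0,0.0187,0.0274,0,0.4]
    - [0,0,0,0.0187,0.0274,0,0.4]
    - [0,0,0,0.0187,0.0274,0,0.4]
    - [0,0,0,0,0,0,0.4]

```text
time: 17.98
tool_pos: [0.424, 0.3391, 0.1599]
tcp_rot: [-0.133, -3.136, -0.002]
wrist_force: [0.9, -0.4, -1.0]
width: 0.564
grip_force: 41.9
```

```bash
python3 go.py .431 .335 175; python3 -c "
from fit import *
p,T=cam('wrist');save(p,'w5.png')"
```

```text
tcp [0.424  0.3391 0.1599] al 175.1 q6 -0.86 shift [-0.0073 -0.0035 -0.    ] n 1 per [-0.0073 -0.0035 -0.    ] | turn 0.1 k 1 per 0.15 tilt 0.19
```

View pics/w5.png

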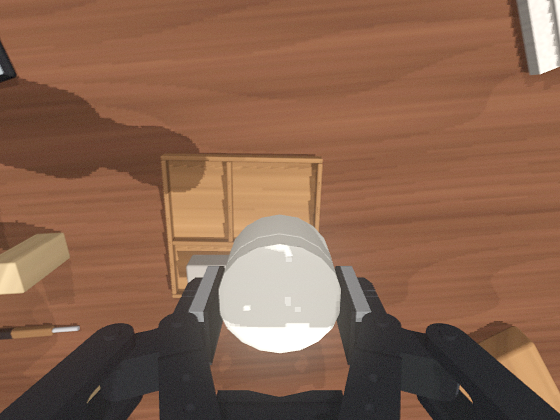

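Emit:
drive_tool:
  rows:
    - [0,0,0,-0.0033,-0.0018,0.015,0.4]
    - [0,0,0,-0.0034,-0.0017,0.025,0.4]
    - [0,0,0,0,0,0.03,0.4]
    - [0,0,0,0,0,0.025,0.4]
    - [0,0,0,0,0,0.02,0.4]
    - [0,0,0,0,0,0.008,0.4]
    - [0,0,0,0,0,0.004,0.4]
    - [0,0,0,0,0,0.004,0.4]

```text
time: 18.7
tool_pos: [0.4343, 0.3307, 0.0301]
tcp_rot: [-0.14, -3.138, 0.001]
wrist_force: [0.1, 0.3, -1.5]
width: 0.562
grip_force: 42.0
```

Emit:
drive_tool:
  rows:
    - [0,0,0,0,0,0.002,0.4]
    - [0,0,0,0,0,0.002,0.4]
    - [0,0,0,0,0,0.001,0.4]
    - [0,0,0,0,0,0,0.4]

```text
time: 19.03
tool_pos: [0.4346, 0.3317, 0.0262]
tcp_rot: [0.139, 3.137, 0.001]
wrist_force: [0.5, -0.4, -1.4]
width: 0.56
grip_force: 42.0
```

Emit:
drive_tool:
  rows:
    - [0,0,0,0.0015,0.0015,0,0.4]
    - [0,0,0,0.0015,0.0015,0.001,0.4]
    - [0,0,0,0,0,0.001,0.4]
    - [0,0,0,0,0,0.001,0.4]
    - [0,0,0,0,0,0,0.4]

```text
time: 19.45
tool_pos: [0.4313, 0.3348, 0.0228]
tcp_rot: [-0.139, -3.139, -0.0]
wrist_force: [-2.2, 1.5, 2.0]
width: 0.564
grip_force: 42.2
```

Emit:
drive_tool:
  rows:
    - [0,0,0,0,0,0.001,0.4]
    - [0,0,0,0,0,0,0.4]

```text
time: 19.62
tool_pos: [0.4312, 0.3348, 0.0227]
tcp_rot: [-0.139, -3.138, -0.0]
wrist_force: [-4.3, -1.1, 8.6]
width: 0.563
grip_force: 42.9
```

Emit:
drive_tool:
  rows:
    - [0,0,0,0,0,-0.001,0.4]
    - [0,0,0,0,0,0,0.65]
    - [0,0,0,0,0,0,0.72]
    - [0,0,0,0,0,0,0.72]
    - [0,0,0,0,0,0,0.72]

```text
time: 20.03
tool_pos: [0.4314, 0.3344, 0.0223]
tcp_rot: [-0.139, -3.138, 0.0]
wrist_force: [-0.4, -0.6, -0.3]
width: 0.721
grip_force: 0.0
```

Emit:
drive_tool:
  rows:
    - [0,0,0,0,0,-0.01,0.72]
    - [0,0,0,0,0,-0.03,0.75]
    - [0,0,0,0,0,-0.035,1]
    - [0,0,0,0,0,-0.035,1]
    - [0,0,0,0,0,-0.03,1]
    - [0,0,0,0,0,-0.02,1]
    - [0,0,0,0,0,0,1]
    - [0,0,0,0,0,0,1]

```text
time: 20.7
tool_pos: [0.4324, 0.3353, 0.1849]
tcp_rot: [0.139, 3.135, 0.004]
wrist_force: [-0.1, -0.2, -0.3]
width: 1.001
grip_force: 0.0
```

```bash
python3 -c "
from fit import *
bright('pot_wide',(.429,.335))"; python3 go.py .628 .126 85
```

```text
pix [279. 189.] [ 248  156   60   65 3007] [0.42952825 0.33370382 0.05789524] 0.02690947522458431 shift [ 0.0017 -0.0009 -0.    ]
tcp [0.4313 0.3345 0.1829] al 174.9 q6 -0.87 shift [-0.2144 -0.1902  0.    ] n 8 per [-0.0268 -0.0238  0.    ] | turn 89.9 k 13 per 6.92 tilt 0.05
```

Emit:
drive_tool:
  rows:
    - [0,0,0,-0.0268,-0.0238,0,1]
    - [0,0,0,-0.0268,-0.0238,0,1]
    - [0,0,0,-0.0268,-0.0238,0,1]
    - [0,0,0,-0.0268,-0.0238,0,1]
    - [0,0,0,-0.0268,-0.0238,0,1]
    - [0,0,0,-0.0268,-0.0238,0,1]
    - [0,0,0,-0.0268,-0.0238,0,1]
    - [0,0,0,-0.0268,-0.0238,0,1]

```text
time: 21.42
tool_pos: [0.6274, 0.1241, 0.1796]
tcp_rot: [-0.139, -3.134, 0.001]
wrist_force: [-0.1, 1.1, 0.4]
width: 0.997
grip_force: 0.0
```

Emit:
drive_tool:
  rows:
    - [0,0,6.9,0,0,0,1]
    - [0,0,6.9,0,0,0,1]
    - [0,0,6.9,0,0,0,1]
    - [0,0,6.9,0,0,0,1]
    - [0,0,6.9,0,0,0,1]
    - [0,0,6.9,0,0,0,1]
    - [0,0,6.9,0,0,0,1]

```text
time: 22.0
tool_pos: [0.6263, 0.1255, 0.1794]
tcp_rot: [-1.418, -2.799, 0.005]
wrist_force: [0.2, 0.4, 0.5]
width: 0.997
grip_force: 0.0
```

Emit:
drive_tool:
  rows:
    - [0,0,6.9,0,0,0,1]
    - [0,0,6.9,0,0,0,1]
    - [0,0,6.9,0,0,0,1]
    - [0,0,6.9,0,0,0,1]
    - [0,0,6.9,0,0,0,1]
    - [0,0,6.9,0,0,0,1]
    - [0,0,0,0,0,0,1]
    - [0,0,0,0,0,0,1]

```text
time: 22.67
tool_pos: [0.6267, 0.1257, 0.1803]
tcp_rot: [-2.307, -2.129, 0.005]
wrist_force: [0.1, 0.2, 0.4]
width: 1.001
grip_force: 0.0
```

```bash
python3 -c "
from fit import *
look('seal_round',(.628,.126))"
```

```text
t 22.72 tcp [0.627  0.1257 0.1807] alpha 85.41
seal_round 0.8 [266.0, 171.0, 300.0, 220.0] [0.628 0.121 0.02 ] [223. 196. 154.] [0.62808685 0.12723094 0.13329541] 0.061160695923991315
  shift tool [ 0.0016  0.001  -0.    ] yaw deg 7.6
```

Emit:
drive_tool:
  rows:
    - [0,0,0,0.0015,0.001,0.025,1]
    - [0,0,0,0,0,0.025,1]
    - [0,0,0,0,0,0.025,1]
    - [0,0,0,0,0,0.025,1]
    - [0,0,0,0,0,0.025,1]
    - [0,0,0,0,0,0.018,1]
    - [0,0,0,0,0,0.012,1]
    - [0,0,0,0,0,0,1]

```text
time: 23.43
tool_pos: [0.6262, 0.1268, 0.0237]
tcp_rot: [-2.308, -2.126, 0.009]
wrist_force: [-0.9, 0.5, -0.8]
width: 0.998
grip_force: 0.0
```

Emit:
drive_tool:
  rows:
    - [0,0,0,0,0,0,0.5]
    - [0,0,0,0,0,0,0.4]
    - [0,0,0,0,0,0,0.15]
    - [0,0,0,0,0,0,0.15]
    - [0,0,0,0,0,0,0.15]
    - [0,0,0,0,0,0,0.15]
    - [0,0,0,0,0,0,0.15]
    - [0,0,0,0,0,0,0.15]
  force: 30

```text
time: 24.1
tool_pos: [0.6302, 0.1275, 0.029]
tcp_rot: [2.311, 2.126, 0.003]
wrist_force: [-0.2, 0.1, 6.5]
width: 0.318
grip_force: 33.0
```

Emit:
drive_tool:
  rows:
    - [0,0,0,0,0,-0.005,0.15]
    - [0,0,0,0,0,-0.02,0.15]
    - [0,0,0,0,0,-0.025,0.15]
    - [0,0,0,0,0,-0.03,0.15]
    - [0,0,0,0,0,-0.03,0.15]
    - [0,0,0,0,0,-0.03,0.15]
    - [0,0,0,0,0,-0.01,0.15]
    - [0,0,0,0,0,0,0.15]

```text
time: 24.77
tool_pos: [0.6316, 0.1277, 0.1817]
tcp_rot: [2.309, 2.124, 0.01]
wrist_force: [0.5, 0.8, 0.9]
width: 0.317
grip_force: 32.4
```

```bash
python3 go.py .4237 .270 85
```

```text
tcp [0.6316 0.1277 0.1817] al 85.2 q6 0.24 shift [ 0.1245 -0.219  -0.0013] n 7 per [ 0.0178 -0.0313 -0.0002] | turn 0.2 k 1 per 0.23 tilt 0.42
```

Emit:
drive_tool:
  rows:
    - [0,0,0,0.0156,-0.027,0,0.15]
    - [0,0,0,0.0156,-0.027,0,0.15]
    - [0,0,0,0.0156,-0.027,0,0.15]
    - [0,0,0,0.0156,-0.027,0,0.15]
    - [0,0,0,0.0156,-0.027,0,0.15]
    - [0,0,0,0.0156,-0.027,0,0.15]
    - [0,0,0,0.0156,-0.027,0,0.15]
    - [0,0,0,0.0156,-0.027,0,0.15]

```text
time: 25.43
tool_pos: [0.4214, 0.2693, 0.1746]
tcp_rot: [-2.312, -2.126, 0.007]
wrist_force: [0.6, -0.1, 0.5]
width: 0.316
grip_force: 32.4
```

Emit:
drive_tool:
  rows:
    - [0,0,0,0,0,0.02,0.15]
    - [0,0,0,0,0,0.025,0.15]
    - [0,0,0,0,0,0.02,0.15]
    - [0,0,0,0,0,0.015,0.15]
    - [0,0,0,0,0,0,0.15]
    - [0,0,0,0,0,0,0.15]
    - [0,0,0,0,0,0,0.15]

```text
time: 26.02
tool_pos: [0.424, 0.2694, 0.0971]
tcp_rot: [-2.312, -2.127, 0.002]
wrist_force: [0.2, 0.9, -0.2]
width: 0.316
grip_force: 32.4
```

```bash
python3 go.py .4237 .270 85; python3 -c "
from fit import *
p,T=cam('wrist');save(p,'w6.png')"
```

```text
tcp [0.424  0.2694 0.0971] al 85.2 q6 0.6 shift [ 0.0005 -0.0004 -0.    ] n 1 per [ 0.0005 -0.0004 -0.    ] | turn 0.2 k 1 per 0.22 tilt 0.06
```

View pics/w6.png

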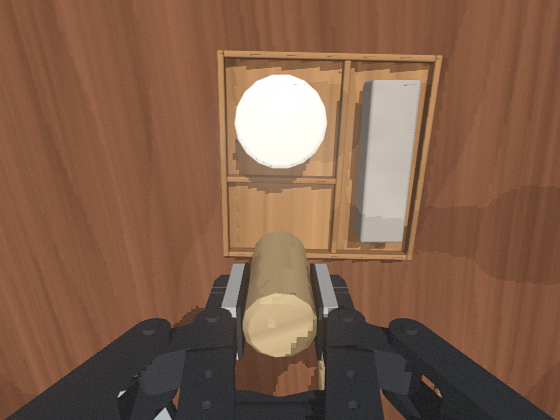

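The wide pot at (281,121) sits in the large compartment and the stone is in its slot. The seal is held above the small compartment, so I'm lowering it.

Emit:
drive_tool:
  rows:
    - [0,0,0,0,0,0.015,0.15]
    - [0,0,0,0,0,0.018,0.15]
    - [0,0,0,0,0,0.012,0.15]
    - [0,0,0,0,0,0.006,0.15]
    - [0,0,0,0,0,0.005,0.15]
    - [0,0,0,0,0,0.003,0.15]
    - [0,0,0,0,0,0.002,0.15]
    - [0,0,0,0,0,0,0.15]

```text
time: 26.73
tool_pos: [0.4245, 0.2698, 0.0366]
tcp_rot: [2.312, 2.127, 0.001]
wrist_force: [-0.6, -0.0, -0.8]
width: 0.317
grip_force: 32.4
```

Emit:
drive_tool:
  rows:
    - [0,0,0,0,0,0.001,0.15]
    - [0,0,0,0,0,0.001,0.15]
    - [0,0,0,0,0,0,0.15]

```text
time: 26.98
tool_pos: [0.4245, 0.2698, 0.0347]
tcp_rot: [2.312, 2.127, 0.001]
wrist_force: [0.2, -0.7, -0.5]
width: 0.316
grip_force: 32.4
```

Emit:
drive_tool:
  rows:
    - [0,0,0,0,0,0.001,0.15]
    - [0,0,0,0,0,0.001,0.15]
    - [0,0,0,0,0,0,0.15]

```text
time: 27.23
tool_pos: [0.4246, 0.2699, 0.033]
tcp_rot: [2.312, 2.127, 0.001]
wrist_force: [-0.4, -0.8, 2.7]
width: 0.321
grip_force: 32.7
```

Emit:
drive_tool:
  rows:
    - [0,0,0,0,0,0.0005,0.15]
    - [0,0,0,0,0,0,0.15]

```text
time: 27.4
tool_pos: [0.4246, 0.2699, 0.0329]
tcp_rot: [2.312, 2.127, 0.001]
wrist_force: [-2.2, -0.9, 7.6]
width: 0.319
grip_force: 33.3
```

Emit:
drive_tool:
  rows:
    - [0,0,0,0,0,-0.0005,0.3]
    - [0,0,0,0,0,0,0.4]
    - [0,0,0,0,0,0,0.5]
    - [0,0,0,0,0,0,0.5]
    - [0,0,0,0,0,0,0.5]

```text
time: 27.82
tool_pos: [0.4242, 0.2696, 0.0323]
tcp_rot: [-2.312, -2.127, 0.0]
wrist_force: [0.4, 0.3, -0.1]
width: 0.501
grip_force: 0.0
```

Emit:
drive_tool:
  rows:
    - [0,0,0,0,0,-0.01,0.5]
    - [0,0,0,0,0,-0.025,0.5]
    - [0,0,0,0,0,-0.03,0.6]
    - [0,0,0,0,0,-0.03,1]
    - [0,0,0,0,0,-0.03,1]
    - [0,0,0,0,0,-0.03,1]
    - [0,0,0,0,0,0,1]
    - [0,0,0,0,0,0,1]

```text
time: 28.48
tool_pos: [0.426, 0.2707, 0.1909]
tcp_rot: [2.311, 2.126, 0.01]
wrist_force: [-0.1, -0.7, -0.3]
width: 0.999
grip_force: 0.0
```

```bash
python3 -c "
from fit import *
look('seal_round',(.4245,.27))"; python3 go.py .4568 .125 90
```

```text
t 28.53 tcp [0.4247 0.2699 0.1887] alpha 85.23
seal_round 0.93 [261.0, 174.0, 293.0, 220.0] [0.423 0.262 0.02 ] [213. 186. 146.] [0.42365003 0.26866965 0.05737308] 0.06889981833488412
  shift tool [-0.0013 -0.0009 -0.    ] yaw deg 3.3
tcp [0.4238 0.2694 0.1872] al 85.2 q6 0.6 shift [-0.1411  0.0449  0.    ] n 5 per [-0.0282  0.009   0.    ] | turn -4.8 k 1 per -4.78 tilt 0.03
```

Emit:
drive_tool:
  rows:
    - [0,0,0,-0.0282,0.009,0,1]
    - [0,0,0,-0.0282,0.009,0,1]
    - [0,0,0,-0.0282,0.009,0,1]
    - [0,0,0,-0.0282,0.009,0,1]
    - [0,0,0,-0.0282,0.009,0,1]
    - [0,0,0,0,0,0,1]
    - [0,0,0,0,0,0,1]

```text
time: 29.17
tool_pos: [0.4563, 0.1239, 0.1856]
tcp_rot: [-2.314, -2.122, 0.005]
wrist_force: [0.3, 1.2, 0.1]
width: 1.002
grip_force: 0.0
```

```bash
python3 -c "
from fit import *
look('seal_square',(.4568,.125),'w7.png')"
```

```text
t 29.22 tcp [0.4563 0.1249 0.1858] alpha 85.11
seal_square 0.77 [266.0, 170.0, 302.0, 217.0] [0.456 0.12  0.02 ] [231. 206. 163.] [0.45655669 0.12553857 1.55336152] 0.06192570486138382
  shift tool [ 0.0007  0.0002 -0.    ] yaw deg 89.0
```

View pics/w7.png

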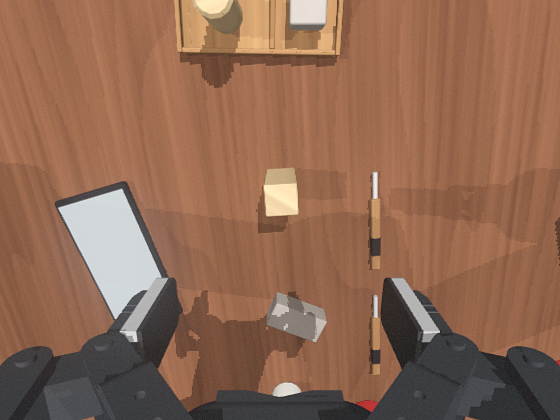

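The square seal is at (281,193), turned about 4° from the tool, and the brushes and short stone are clear of the fingers.

Emit:
drive_tool:
  rows:
    - [0,0,-4,0,0,0.025,1]
    - [0,0,0,0,0,0.025,1]
    - [0,0,0,0,0,0.025,1]
    - [0,0,0,0,0,0.025,1]
    - [0,0,0,0,0,0.025,1]
    - [0,0,0,0,0,0.02,1]
    - [0,0,0,0,0,0.015,1]
    - [0,0,0,0,0,0,1]

```text
time: 29.93
tool_pos: [0.4533, 0.1259, 0.0236]
tcp_rot: [-2.231, -2.205, 0.011]
wrist_force: [-0.1, 0.3, -0.1]
width: 1.003
grip_force: 0.0
```

Emit:
drive_tool:
  rows:
    - [0,0,0,0,0,0,0.5]
    - [0,0,0,0,0,0,0.4]
    - [0,0,0,0,0,0,0.15]
    - [0,0,0,0,0,0,0.15]
    - [0,0,0,0,0,0,0.15]
    - [0,0,0,0,0,0,0.15]
    - [0,0,0,0,0,0,0.15]
    - [0,0,0,0,0,0,0.15]
  force: 30

```text
time: 30.6
tool_pos: [0.4585, 0.1257, 0.0287]
tcp_rot: [2.236, 2.205, 0.003]
wrist_force: [-0.4, 0.2, 7.2]
width: 0.3
grip_force: 33.3
```

Emit:
drive_tool:
  rows:
    - [0,0,0,0,0,-0.005,0.15]
    - [0,0,0,0,0,-0.02,0.15]
    - [0,0,0,0,0,-0.025,0.15]
    - [0,0,0,0,0,-0.03,0.15]
    - [0,0,0,0,0,-0.03,0.15]
    - [0,0,0,0,0,-0.03,0.15]
    - [0,0,0,0,0,-0.01,0.15]
    - [0,0,0,0,0,0,0.15]

```text
time: 31.27
tool_pos: [0.4598, 0.1259, 0.181]
tcp_rot: [2.234, 2.204, 0.009]
wrist_force: [0.4, -0.3, 0.2]
width: 0.3
grip_force: 32.6
```

Emit:
drive_tool:
  rows:
    - [0,0,0,0,0,0,0.15]

```text
time: 31.35
tool_pos: [0.4572, 0.1253, 0.1772]
tcp_rot: [2.236, 2.206, 0.0]
wrist_force: [0.2, 0.2, -2.0]
width: 0.301
grip_force: 32.6
```

```bash
python3 go.py .463 -.2637 89.4
```

```text
tcp [0.4572 0.1253 0.1772] al 89.2 q6 0.23 shift [-0.3889  0.0111 -0.    ] n 11 per [-0.0354  0.001  -0.    ] | turn -0.2 k 1 per -0.18 tilt 0.02
```

Emit:
drive_tool:
  rows:
    - [0,0,0,-0.0324,0.0009,0,0.15]
    - [0,0,0,-0.0324,0.0009,0,0.15]
    - [0,0,0,-0.0324,0.0009,0,0.15]
    - [0,0,0,-0.0324,0.0009,0,0.15]
    - [0,0,0,-0.0324,0.0009,0,0.15]
    - [0,0,0,-0.0324,0.0009,0,0.15]

```text
time: 31.85
tool_pos: [0.4578, -0.0701, 0.1743]
tcp_rot: [-2.233, -2.204, 0.005]
wrist_force: [0.4, -0.2, 0.1]
width: 0.303
grip_force: 32.6
```

Emit:
drive_tool:
  rows:
    - [0,0,0,-0.0324,0.0009,0,0.15]
    - [0,0,0,-0.0324,0.0009,0,0.15]
    - [0,0,0,-0.0324,0.0009,0,0.15]
    - [0,0,0,-0.0324,0.0009,0,0.15]
    - [0,0,0,-0.0324,0.0009,0,0.15]
    - [0,0,0,-0.0324,0.0009,0,0.15]
    - [0,0,0,0,0,0,0.15]
    - [0,0,0,0,0,0,0.15]

```text
time: 32.52
tool_pos: [0.4611, -0.2639, 0.1743]
tcp_rot: [-2.236, -2.199, 0.002]
wrist_force: [-0.5, 1.1, -0.5]
width: 0.302
grip_force: 32.6
```

```bash
python3 go.py .463 -.2637 89.4;  python3 -c "
from fit import *
look('tray_two',(.463,-.302),'w8.png',yaws=[0])"
```

```text
tcp [ 0.4611 -0.2639  0.1743] al 89.0 q6 -0.55 shift [ 0.0003  0.0019 -0.    ] n 1 per [ 0.0003  0.0019 -0.    ] | turn -0.4 k 1 per -0.36 tilt 0.32
t 32.57 tcp [ 0.4612 -0.2628  0.1745] alpha 89.12
tray_two 0.72 [248.0, 157.0, 322.0, 265.0] [ 0.463 -0.268  0.02 ] [200. 152. 105.] [ 0.46193258 -0.30243645 -0.01659257] 0.3152244868354247
  shift tool [-0.0396  0.0014 -0.0001] yaw deg -1.0
```

View pics/w8.png

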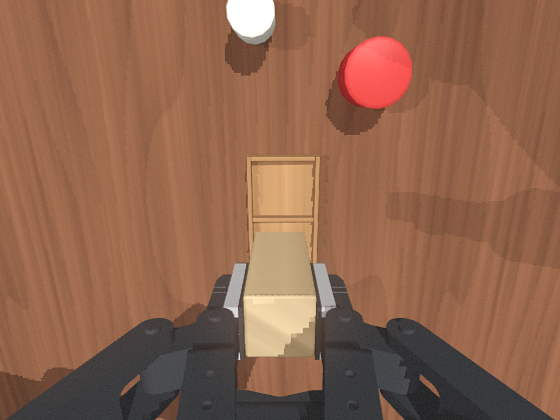

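The smaller compartment is the one at (285,190), on world +y as modelled. The seal is aligned over it, so I'm lowering it.

Emit:
drive_tool:
  rows:
    - [0,0,0,0,0.0015,0.02,0.15]
    - [0,0,0,0,0,0.028,0.15]
    - [0,0,0,0,0,0.028,0.15]
    - [0,0,0,0,0,0.028,0.15]
    - [0,0,0,0,0,0.018,0.15]
    - [0,0,0,0,0,0.008,0.15]
    - [0,0,0,0,0,0.004,0.15]
    - [0,0,0,0,0,0,0.15]

```text
time: 33.28
tool_pos: [0.464, -0.2623, 0.0428]
tcp_rot: [-2.234, -2.206, 0.001]
wrist_force: [0.9, 0.6, -0.1]
width: 0.298
grip_force: 32.6
```

Emit:
drive_tool:
  rows:
    - [0,0,0,0,0,0.002,0.15]
    - [0,0,0,0,0,0.001,0.15]
    - [0,0,0,0,0,0,0.15]

```text
time: 33.53
tool_pos: [0.4654, -0.264, 0.0417]
tcp_rot: [2.235, 2.205, 0.001]
wrist_force: [-0.1, 0.1, -0.6]
width: 0.3
grip_force: 32.6
```

Emit:
drive_tool:
  rows:
    - [0,0,0,0,0,0.001,0.15]
    - [0,0,0,0,0,0,0.15]

```text
time: 33.7
tool_pos: [0.4648, -0.2639, 0.0401]
tcp_rot: [2.236, 2.205, 0.0]
wrist_force: [-0.0, 0.2, -0.4]
width: 0.3
grip_force: 32.6
```

Emit:
drive_tool:
  rows:
    - [0,0,0,0,0,0.002,0.15]
    - [0,0,0,0,0,0.002,0.15]
    - [0,0,0,0,0,0.001,0.15]
    - [0,0,0,0,0,0.001,0.15]
    - [0,0,0,0,0,0,0.15]

```text
time: 34.12
tool_pos: [0.4641, -0.2633, 0.0331]
tcp_rot: [-2.236, -2.206, 0.0]
wrist_force: [-0.6, -0.3, -0.7]
width: 0.297
grip_force: 32.6
```

Emit:
drive_tool:
  rows:
    - [0,0,0,0,0,0.001,0.15]
    - [0,0,0,0,0,0,0.15]

```text
time: 34.28
tool_pos: [0.4645, -0.2636, 0.0327]
tcp_rot: [-2.236, -2.206, 0.0]
wrist_force: [-0.7, 0.6, 2.8]
width: 0.302
grip_force: 32.7
```

Emit:
drive_tool:
  rows:
    - [0,0,0,0,0,0.0007,0.15]
    - [0,0,0,0,0,0,0.15]

```text
time: 34.45
tool_pos: [0.4645, -0.2636, 0.0327]
tcp_rot: [-2.236, -2.206, 0.0]
wrist_force: [-2.4, 1.5, 7.7]
width: 0.298
grip_force: 33.5
```

Emit:
drive_tool:
  rows:
    - [0,0,0,0,0,-0.0005,0.3]
    - [0,0,0,0,0,0,0.4]
    - [0,0,0,0,0,0,0.5]
    - [0,0,0,0,0,0,0.5]
    - [0,0,0,0,0,0,0.5]

```text
time: 34.87
tool_pos: [0.4644, -0.2635, 0.0321]
tcp_rot: [-2.236, -2.206, 0.0]
wrist_force: [-0.4, -1.1, 0.0]
width: 0.506
grip_force: 0.0
```

Emit:
drive_tool:
  rows:
    - [0,0,0,0,0,-0.01,0.5]
    - [0,0,0,0,0,-0.025,0.5]
    - [0,0,0,0,0,-0.03,0.6]
    - [0,0,0,0,0,-0.03,1]
    - [0,0,0,0,0,-0.03,1]
    - [0,0,0,0,0,-0.03,1]
    - [0,0,0,0,0,0,1]
    - [0,0,0,0,0,0,1]

```text
time: 35.53
tool_pos: [0.4662, -0.2646, 0.1908]
tcp_rot: [2.232, 2.202, 0.002]
wrist_force: [-0.2, -0.3, -0.4]
width: 1.003
grip_force: 0.0
```

Emit:
drive_tool:
  rows:
    - [0,0,0,0,0,0,1]

```text
time: 35.62
tool_pos: [0.4642, -0.2634, 0.1875]
tcp_rot: [2.236, 2.206, 0.0]
wrist_force: [0.1, -0.2, -1.2]
width: 1.001
grip_force: 0.0
```

```bash
python3 -c "
from fit import *
look('seal_square',(.463,-.2636),yaws=[1.57])"; python3 go.py .441 -.1268 89.4
```

```text
t 35.67 tcp [ 0.4636 -0.263   0.1863] alpha 89.23
seal_square 0.91 [260.0, 172.0, 300.0, 220.0] [ 0.464 -0.271  0.02 ] [229. 202. 159.] [ 0.46370307 -0.26559253  1.55981942] 0.03431869588955616
  shift tool [-0.0026  0.0001 -0.    ] yaw deg 89.4
tcp [ 0.4633 -0.2628  0.1857] al 89.2 q6 -0.55 shift [ 0.1357 -0.0242  0.0003] n 4 per [ 0.0339 -0.006   0.0001] | turn -0.2 k 1 per -0.17 tilt 0.17
```

Square seal is placed. Last is the small pot.

Emit:
drive_tool:
  rows:
    - [0,0,0,0.0271,-0.0048,0,1]
    - [0,0,0,0.0271,-0.0048,0,1]
    - [0,0,0,0.0271,-0.0048,0,1]
    - [0,0,0,0.0271,-0.0048,0,1]
    - [0,0,0,0.0271,-0.0048,0,1]
    - [0,0,0,0,0,0,1]
    - [0,0,0,0,0,0,1]

```text
time: 36.3
tool_pos: [0.4411, -0.1265, 0.1857]
tcp_rot: [-2.232, -2.208, 0.002]
wrist_force: [0.7, -0.7, 0.4]
width: 1.002
grip_force: 0.0
```

```bash
python3 -c "
from fit import *
look('pot_small',(.441,-.1268)); bright('pot_small',(.441,-.1268),f='w9.png')"
```

```text
t 36.35 tcp [ 0.4416 -0.1274  0.1861] alpha 89.31
pot_small 0.89 [261.0, 167.0, 300.0, 212.0] [ 0.441 -0.129  0.02 ] [250. 249. 247.] [ 0.44104574 -0.12684797  0.04158682] 0.10609810524607455
  shift tool [ 0.0005 -0.0006  0.    ] yaw deg 2.4
pix [279. 190.] [ 260  166   40   46 1446] [ 0.44133028 -0.12743534  0.07514629] 0.05932893558107333 shift [ 0.0009 -0.0008  0.    ]
```

View pics/w9.png

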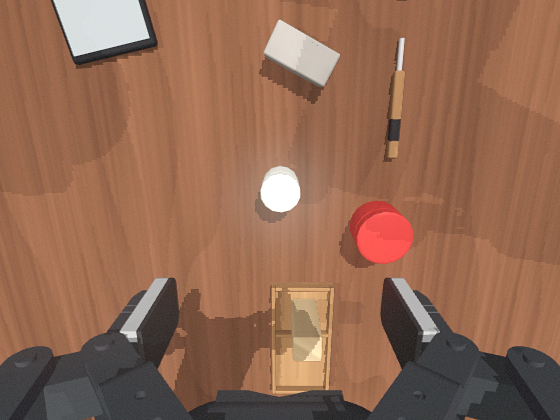

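The small pot is at (280,189). The red pot at (381,233) is close to the right finger's path, so I'll go down partly closed.

Emit:
drive_tool:
  rows:
    - [0,0,0,0.0007,-0.0007,0.026,0.65]
    - [0,0,0,0,0,0.026,0.65]
    - [0,0,0,0,0,0.026,0.65]
    - [0,0,0,0,0,0.026,0.65]
    - [0,0,0,0,0,0.026,0.65]
    - [0,0,0,0,0,0.02,0.65]
    - [0,0,0,0,0,0.014,0.65]
    - [0,0,0,0,0,0.006,0.65]

```text
time: 37.12
tool_pos: [0.4396, -0.1274, 0.0146]
tcp_rot: [-2.235, -2.202, 0.004]
wrist_force: [-0.5, -0.2, 0.2]
width: 0.649
grip_force: 0.0
```

Emit:
drive_tool:
  rows:
    - [0,0,0,0,0,0,0.65]
    - [0,0,0,0,0,0,0.45]
    - [0,0,0,0,0,0,0.2]
    - [0,0,0,0,0,0,0.2]
    - [0,0,0,0,0,0,0.2]
    - [0,0,0,0,0,0,0.2]
    - [0,0,0,0,0,0,0.2]
    - [0,0,0,0,0,0,0.2]
  force: 40

```text
time: 37.78
tool_pos: [0.4428, -0.1275, 0.0185]
tcp_rot: [2.234, 2.205, 0.002]
wrist_force: [0.1, -0.8, 5.8]
width: 0.378
grip_force: 40.3
```

Emit:
drive_tool:
  rows:
    - [0,0,0,0,0,-0.005,0.2]
    - [0,0,0,0,0,-0.02,0.2]
    - [0,0,0,0,0,-0.025,0.2]
    - [0,0,0,0,0,-0.03,0.2]
    - [0,0,0,0,0,-0.03,0.2]
    - [0,0,0,0,0,-0.03,0.2]
    - [0,0,0,0,0,-0.015,0.2]
    - [0,0,0,0,0,0,0.2]

```text
time: 38.45
tool_pos: [0.4442, -0.1277, 0.1768]
tcp_rot: [2.231, 2.202, 0.006]
wrist_force: [1.5, -0.1, -0.6]
width: 0.376
grip_force: 39.9
```

Emit:
drive_tool:
  rows:
    - [0,0,0,0,0,0,0.2]
    - [0,0,0,0,0,0,0.2]

```text
time: 38.62
tool_pos: [0.4403, -0.1265, 0.1708]
tcp_rot: [-2.235, -2.205, 0.002]
wrist_force: [-0.0, -0.3, -0.3]
width: 0.383
grip_force: 39.9
```

```bash
python3 go.py .463 -.331 89.4
```

```text
tcp [ 0.4403 -0.1265  0.1708] al 89.2 q6 -0.32 shift [-2.042e-01  2.540e-02 -2.000e-04] n 6 per [-0.034   0.0042 -0.    ] | turn -0.2 k 1 per -0.17 tilt 0.15
```

Emit:
drive_tool:
  rows:
    - [0,0,0,-0.0292,0.0036,0,0.2]
    - [0,0,0,-0.0292,0.0036,0,0.2]
    - [0,0,0,-0.0292,0.0036,0,0.2]
    - [0,0,0,-0.0292,0.0036,0,0.2]
    - [0,0,0,-0.0292,0.0036,0,0.2]
    - [0,0,0,-0.0292,0.0036,0,0.2]
    - [0,0,0,-0.0292,0.0036,0,0.2]
    - [0,0,0,0,0,0,0.2]

```text
time: 39.28
tool_pos: [0.4633, -0.3356, 0.1697]
tcp_rot: [-2.239, -2.202, 0.003]
wrist_force: [0.2, -0.4, -0.5]
width: 0.382
grip_force: 39.9
```

Emit:
drive_tool:
  rows:
    - [0,0,0,0,0,0,0.2]
    - [0,0,0,0,0,0.02,0.2]
    - [0,0,0,0,0,0.025,0.2]
    - [0,0,0,0,0,0.03,0.2]
    - [0,0,0,0,0,0.025,0.2]
    - [0,0,0,0,0,0.02,0.2]
    - [0,0,0,0,0,0.01,0.2]
    - [0,0,0,0,0,0,0.2]

```text
time: 39.95
tool_pos: [0.4611, -0.3283, 0.0383]
tcp_rot: [-2.229, -2.201, 0.001]
wrist_force: [0.1, 0.9, -0.8]
width: 0.379
grip_force: 39.9
```

Emit:
drive_tool:
  rows:
    - [0,0,0,0,0,0,0.2]

```text
time: 40.03
tool_pos: [0.4634, -0.3305, 0.0415]
tcp_rot: [-2.234, -2.205, 0.0]
wrist_force: [1.2, -0.6, -0.6]
width: 0.381
grip_force: 39.9
```

Emit:
drive_tool:
  rows:
    - [0,0,0,0,0,0.005,0.2]
    - [0,0,0,0,0,0.004,0.2]
    - [0,0,0,0,0,0.003,0.2]
    - [0,0,0,0,0,0.002,0.2]
    - [0,0,0,0,0,0.001,0.2]
    - [0,0,0,0,0,0,0.2]

```text
time: 40.53
tool_pos: [0.4639, -0.3317, 0.0272]
tcp_rot: [-2.236, -2.206, 0.0]
wrist_force: [-0.2, -1.1, -0.5]
width: 0.383
grip_force: 39.9
```

Emit:
drive_tool:
  rows:
    - [0,0,0,0,0,0.001,0.2]
    - [0,0,0,0,0,0.001,0.2]
    - [0,0,0,0,0,0,0.2]

```text
time: 40.78
tool_pos: [0.4639, -0.3317, 0.0252]
tcp_rot: [-2.236, -2.206, 0.0]
wrist_force: [-0.2, 0.3, -1.4]
width: 0.38
grip_force: 39.9
```

Emit:
drive_tool:
  rows:
    - [0,0,0,0,0,0.001,0.2]
    - [0,0,0,0,0,0.001,0.2]
    - [0,0,0,0,0,0,0.2]

```text
time: 41.03
tool_pos: [0.4639, -0.3316, 0.023]
tcp_rot: [-2.236, -2.206, 0.0]
wrist_force: [0.2, -0.2, -1.3]
width: 0.38
grip_force: 39.9
```

Emit:
drive_tool:
  rows:
    - [0,0,0,0,0,0.001,0.2]
    - [0,0,0,0,0,0,0.2]

```text
time: 41.2
tool_pos: [0.4641, -0.3318, 0.0225]
tcp_rot: [2.236, 2.206, -0.0]
wrist_force: [-1.4, 1.0, 2.5]
width: 0.382
grip_force: 40.1
```

Contact on the floor, so I'm releasing and retreating.

Emit:
drive_tool:
  rows:
    - [0,0,0,0,0,0,0.45]
    - [0,0,0,0,0,0,0.55]
    - [0,0,0,0,0,0,0.55]
    - [0,0,0,0,0,0,0.55]
    - [0,0,0,0,0,0,0.55]

```text
time: 41.62
tool_pos: [0.464, -0.3317, 0.0222]
tcp_rot: [-2.236, -2.206, -0.0]
wrist_force: [-0.1, -0.4, -0.1]
width: 0.552
grip_force: 0.0
```

Emit:
drive_tool:
  rows:
    - [0,0,0,0,0,-0.01,0.55]
    - [0,0,0,0,0,-0.025,0.55]
    - [0,0,0,0,0,-0.03,0.6]
    - [0,0,0,0,0,-0.035,1]
    - [0,0,0,0,0,-0.035,1]
    - [0,0,0,0,0,-0.035,1]
    - [0,0,0,0,0,-0.02,1]
    - [0,0,0,0,0,0,1]

```text
time: 42.28
tool_pos: [0.4671, -0.3341, 0.2202]
tcp_rot: [2.228, 2.198, 0.002]
wrist_force: [0.8, -0.9, 0.4]
width: 1.001
grip_force: 0.0
```

Emit:
drive_tool:
  rows:
    - [0,0,0,0,0,0,1]
    - [0,0,0,0,0,0,1]
    - [0,0,0,0,0,0,1]

```text
time: 42.53
tool_pos: [0.4629, -0.3309, 0.2105]
tcp_rot: [-2.234, -2.204, 0.001]
wrist_force: [-0.0, -0.3, -0.4]
width: 1.002
grip_force: 0.0
```

```bash
python3 - <<'E'
from fit import *
bright('pot_small',(.464,-.331))
w,_=cam('wrist'); s,_=cam('scene'); d,_=cam('side')
k=lambda p,x,y,w,h:cv2.resize(p['color'][y-h//2:y+h//2,x-w//2:x+w//2,::-1],(390,286),interpolation=2)
cv2.imwrite('pics/end.png',np.vstack([np.hstack([k(s,343,120,110,80),k(w,280,200,240,176)]),np.hstack([k(d,227,140,90,66),k(d,235,300,150,110)])]))
E
```

```text
pix [282. 185.] [ 263  164   37   43 1266] [ 0.4630546  -0.33240093  0.05708755] 0.04408209698061338 shift [-0.0015  0.0002 -0.    ]
```

View pics/end.png

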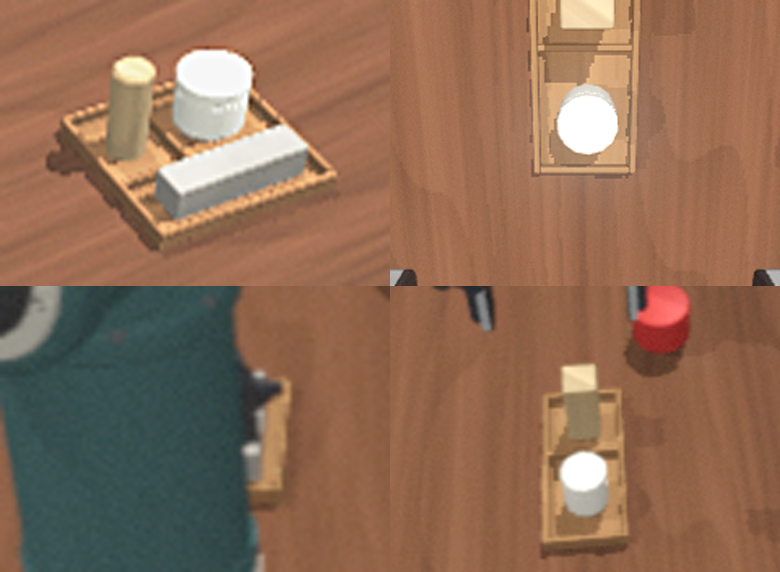

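The final crops show all five things upright or flat in their own compartments, with the gripper clear. Handing in.

```bash
python3 -c "
from h import *
print(workorder.finish_job())"
```

```text
the job is handed in; nothing more can be done
None
```

I made up both kits and handed the job in at about 43 s: all five things looked upright or flat in their own compartments in the last pictures, and the short oilstone and red pots were not touched; no verdict was returned.

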